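# Proof-pull a pressed-in insert with the spring gauge

### The arm

A 7-joint arm with a two-finger parallel gripper is mounted at the origin on the work surface. World frame = base frame: x ahead of the robot, y to its left, z up, the work surface at z = 0. Lengths are in m, angles in rad, forces in N, time in s.
With the tool pointing down it reaches from about 0.35 to 0.9 m from the base axis. Payload 8.1 kg.
Tool frame: the origin (TCP) lies midway between the tips of the shut fingers; the grasp point (between the pads) lies 19 mm behind it; z points along the fingers, y is the line along which they close (so a half turn about z gives the same grasp; the last joint's range is limited). The gripper opens to 92 mm and grips with 3 to 60 N. Pads are 19 mm wide; open, the fingers measure 130 mm over their backs; the gripper's body (75 mm by 190 mm) begins 47 mm behind the grasp point.
Start: joints at [1.174, 0.434, 0.025, 1.573, -0.012, 1.134, -0.075], TCP at [0.181, -0.598, 0.227] pointing down, gripper open.
Joint ranges: [-2.62, 2.62], [-0.44, 2.09], [-1.27, 1.32], [0.08, 2.57], [-1.32, 4.46], [0.12, 2], [-2.74, 2.74]. Speed limits (rad/s): [2.22, 2.22, 3.01, 3.01, 3.14, 3.14, 3.14].

### API

Orientations are given as a rotation vector (axis times angle).
In Python, from cell import readout, get_image, calibration, ticket gives the robot as it stands. The module is installed in compiled form; this text tells all that it offers.
- The arm moves only by the tool move_arm, never from a script. Its argument "series" is a list of rows, each a list of 6 numbers: the shift along the world's x, y, z as a fraction of full scale, then the turn, a rotation vector about the world's x, y, z as a fraction of full scale. A call has 1 to 5 rows; each row is the pose to reach, as a shift and turn from the pose commanded when the call began; what a row does not reach only later rows make up. Full scale, the value 1, is 0.75 m for a shift and 60 degrees for a turn. A row lasts 1/10 s, in which the tool goes at most 50 mm and 8.59 degrees, less where a joint would pass 70% of its speed; a pose out of reach is approached as far as the arm can. A call with a number of a shift or a turn outside -1 to 1 is refused whole. A call with a gripper value outside its range is refused whole. "claw" is the opening, from -1 (shut) to 1 (fully open), so that 0 is half open, set as the call begins (left out, the last holds). The fingers move at their own pace and stop on an object; "squeeze" is the grip in N (left out, the last holds). Time passes only in rows, so rows that repeat a pose let the fingers close. It gives the time, the measured TCP pose, the force, the opening and the grip force at its end, in the units of the state.
- readout.observe(): the state, without advancing time (a new reading comes with each control period).
- get_image(name): name is "side" or "top" or "wrist"; returns (picture, depth): 400x640x3 uint8, red, green, blue; 400x640 float32, m along the optical axis (not along the pixel's ray), 0 where there is no reading.
- calibration(name): a dict with "fx", "fy", "cx", "cy" (pixels), "view" (4x4, takes a point from world to camera coordinates); the wrist camera has in their place "mount" (4x4, takes a point from camera to tool coordinates, whose origin is the TCP and whose axes are the flange's). Camera axes: x right, y down, z forward; pixel columns grow to the right and rows downward; lengths in m; the calibration is good to about 2 mm. A picture is of the moment at which its call begins: read the wrist's pose just before it. calibration takes no time and is no camera call.
- ticket.sign_off(): hands the job in; it is judged then, once.
The state is a dict: "clock": time; "joints": joint angles; "dq": joint speeds; "joint_efforts": joint torques, N m; "position": TCP position; "ee_rot": TCP orientation; "force": force on the tool from outside, world axes, zero at the start; "ft_torque": the same for the moment, N m; "width": opening from 0.0 (shut) to 1.0 (fully open); "gripper_force": force on a finger pad.
Only numpy, scipy, OpenCV 4.12 (cv2) and the standard library are available. Lean on these libraries where they do the work, as an engineer would, in place of code of your own. Each camera call takes 0.05 s, during which the arm holds its last target. There are 200 camera calls.

### The job

Proof-pull the part clamped in the pull-test stand: draw the spring gauge's T-handle straight out until the gauge's pointer stands between the two jaws of the limit clip, not past it, and keep it there for a good second. Then ease the handle back fully home without letting it snap, and let go, so that the drag pointer is left standing between the jaws as the record of the pull. Leave the limit clip as it is set, and the other things on the table where they are.

Things in the scene. Friction and masses are not known exactly. Their poses are not given: they have to be found in the camera images.
- stand: Pull-test stand, fixed, 540 x 110 mm, 127 mm high. Origin: on the table under the middle of the T-handle when home. x: level, along the gauge, from T-handle to clamped part; the handle pulls out along -x. z up. Gauge rod on y = 0, 52 mm above the table. Base plate (12 mm thick) begins at x = 75 mm; open table below rod and handle. Nest with black part and toggle clamp: x 370 to 540 mm.
- gauge_front (a point): Middle of the front face of the grey gauge housing, on the rod's axis (85 mm from handle_mid at home). Axes as the stand's. Housing: 240 mm along +x from here, 60 mm wide, white dial on top at 66 mm above the table, slot along its middle, marks 5 mm apart; pointers and clip reach 77 mm. A 6 mm bush stands out in front: 69 mm of bare rod, 10 mm thick, between bush and bar.
- draw (a joint): How far handle, rod and pointer (one rigid part) are pulled out, m: 0 home, 0.140 end stop. A spring pulls it home with 1 N at 0, rising 1.5 N per 10 mm (10 N at 60 mm, 17.5 N at 110 mm); let go, it snaps back.
- handle_mid (a point): Middle of the T-handle's cross bar, 52 mm above the table. Bar: black, round, 20 mm thick, 120 mm long, level, along the stand's y, with a steel hub in its middle; underside 42 mm, top 62 mm above the table. The rod leaves its middle towards +x. Axes as the stand's.
- pointer (a point): The gauge's pointer: a dark upright blade, 5 mm thick, from the slot to near the dial's +y edge, moving with the handle. Point on its centre plane, over the slot, 74 mm above the table, 300 mm along +x from handle_mid. Axes as the stand's.
- drag_pointer (a point): The drag (maximum) pointer: a separate smaller dark blade on the -y half of the dial. The pointer pushes it outwards and leaves it, held by 0.5 N of friction, at the greatest reading; when pushed it is in line with the pointer. Point on its blade's centre plane, over the slot, 72 mm above the table. Axes as the stand's.
- clip_mid (a point): Middle between the jaws of the limit clip, a dark steel saddle round the gauge housing, set at the wanted reading, over the slot, 74 mm up. Jaws: dark tabs on both long edges of the dial, 10 to 16 mm to either side (+x and -x) of this point, so 20 mm clear. It stands 60 to 110 mm towards -x from the pointer's home. Held by 10 N of friction. Axes as the stand's.
- hex_driver: Black-handled screwdriver, 190 x 26 mm, lying. Origin: middle, on the table.
- wrench: Steel spanner, 170 x 38 mm, lying flat. Origin: middle, on the table.
- shackle: Steel bow shackle, about 65 x 65 mm, 12 mm thick, lying flat. Origin: middle, on the table.
- spare_piece: Spare black test part, 58 x 56 x 46 mm, with a steel eye stud sticking out 41 mm to its -x. Origin: middle of the block, on the table.
- ring_light: Black ring-shaped lamp, 100 mm across, 28 mm high. Origin: centre, on the table.
- grease_jar: White jar with black lid, 64 mm across, 75 mm high. Origin: centre, on the table.
- cylinder_unit: Square aluminium pneumatic cylinder, 90 x 36 x 36 mm, its rod sticking out 35 mm to its +x, lying. Origin: middle of the body, on the table.

How it is judged:
On the way:
1. the pointer is held between the jaws of the limit clip (within 10 mm of their middle) for 0.7 s (x of pointer in the frame of clip_mid between -0.01 and 0.01 m), for 0.7 s.
At the end, for the whole second after the job is handed in: the handle is home (within 4 mm), and the drag pointer stands between the jaws of the limit clip (within 10 mm of their middle) (value of joint draw below 0.004 m and x of drag_pointer in the frame of clip_mid between -0.01 and 0.01 m); the robot touches nothing.
It fails at once if the handle is pulled so far that the pointer is past the clip (more than 14 mm beyond the middle of its jaws) (x of pointer in the frame of clip_mid below -0.014 m).
It fails at once if the handle snaps back (faster than 0.6 m/s towards home) (velocity of joint draw below -0.6 m/s).
It fails at once if the limit clip is shifted by more than 4 mm (distance of clip_mid from where it was at the start of the episode above 0.004 m).
It fails at once if one of the other things on the table is moved by more than 30 mm (distance of any of hex_driver, wrench, shackle, spare_piece, ring_light, grease_jar, cylinder_unit from where it was at the start of the episode above 0.03 m).
It also fails if it takes over 45 s, if anything falls off the work surface, if the arm or the gripper's body presses on something with over 40 N, if the wrist force passes 120 N, or if a joint passes its speed limit or range.

## Working session

There is one attempt and no reset: what is moved stays moved. The work goes in short steps, Python scripts to look and compute and a tool call to move; the robot and the scene stay as the last step left them, time stands still between calls to the robot, and variables do not carry over. Pictures are saved under pics/ and viewed, at most 10 in all, crops included, and the job is handed in when it is done.

Besides the shell and the picture viewer there is one more tool, called as name(argument=value, ...), one argument or row to a line, values as JSON. move_arm: Moves the arm, as the interface text tells. Shift numbers are shares of 0.75 m and turn numbers shares of 60 degrees, none past 1 either way. Its arguments: {"type":"object","properties":{"series":{"type":"array"},"claw":{"type":"number"},"squeeze":{"type":"number"}},"required":["series"]}

```bash
mkdir -p pics
cat > h.py <<'E'
import numpy as np, cv2
from cell import readout,get_image,calibration,ticket
def save(n,f):
    p,d=get_image(n); cv2.imwrite('pics/'+f+'.png',p[:,:,::-1]); np.savez('pics/'+f,p=p,d=d); return p,d
def plane(n,u,v,z):
    c=calibration(n); V=np.linalg.inv(c['view'])
    r=V[:3,:3]@np.array([(u-c['cx'])/c['fx'],(v-c['cy'])/c['fy'],1]); o=V[:3,3]
    return o+r*(z-o[2])/r[2]
E
python3 -c "
from h import *
save('top','t0');save('side','s0')
s=readout.observe();print(s)
for n in('top','side'):print(np.linalg.inv(calibration(n)['view']).round(3),calibration(n)['fx'])
"
```

```text
{'clock': 0.1, 'joints': array([ 1.17440737,  0.43514008,  0.02498505,  1.57397293, -0.01159852,
        1.13403111, -0.07507936]), 'dq': array([ 0.00051336, -0.00050944,  0.00073887, -0.00423059,  0.00036624,
        0.00169871, -0.00030428]), 'joint_efforts': array([ 3.72223076e-03, -6.69126606e+01,  9.88224484e-01, -3.15144324e+01,
       -6.05495414e-02,  3.74218030e-02,  7.76953243e-05]), 'position': array([ 0.18079998, -0.59780506,  0.22604465]), 'ee_rot': array([-3.10642156e+00, -4.59534528e-01,  5.29631251e-04]), 'force': array([-0.07101862,  0.15147534, -0.13109726]), 'ft_torque': array([-0.010781  ,  0.08793806, -0.04939258]), 'gripper_force': 0.0, 'width': 0.9984904348434421}
[[-0.027 -0.996  0.084  0.508]
 [-0.999  0.03   0.025 -0.018]
 [-0.027 -0.084 -0.996  0.972]
 [ 0.     0.     0.     1.   ]] 391.07407068240457
[[-0.684 -0.545  0.484 -0.169]
 [-0.729  0.503 -0.464  0.688]
 [ 0.01  -0.671 -0.742  1.206]
 [ 0.     0.     0.     1.   ]] 499.06633628932593
```

View pics/t0.png

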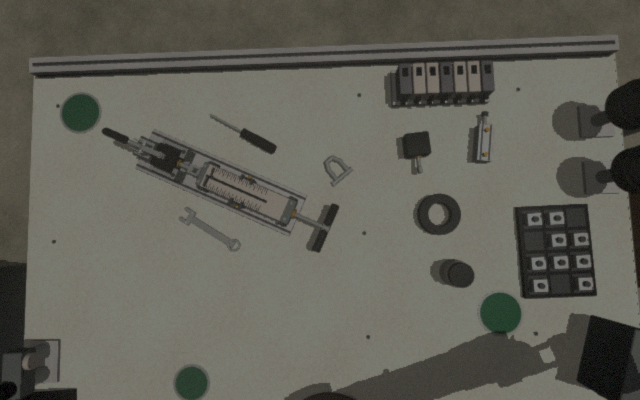

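View pics/s0.png

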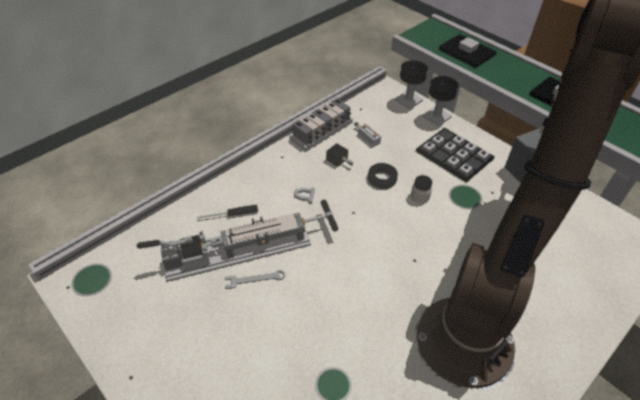

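The top view shows the T-handle bar at about (323,228), the housing from (205,175) to (290,215), and the nest near (170,160). Next I measure the bar and axis and enlarge the dial.

```bash
python3 -c "
from h import *
p=np.load('pics/t0.npz')['p'];d=np.load('pics/t0.npz')['d']
g=p.max(2)
m=np.zeros_like(g);m[195:260,300:345]=(g[195:260,300:345]<60)
c=max(cv2.findContours(m,0,1)[0],key=cv2.contourArea);r=cv2.minAreaRect(c);b=cv2.boxPoints(r);print(r)
P=np.array([plane('top',*q,.057) for q in b]);print(P.round(4))
e=[P[1]-P[0],P[2]-P[1]];print([np.linalg.norm(x) for x in e])
l=max(e,key=np.linalg.norm);print('mid',P.mean(0),'bar dir deg',np.degrees(np.arctan2(l[1],l[0])))
# rod points / stand far points
for q in [(323,228),(292,214),(170,160),(205,175)]: print(q,plane('top',*q,.052).round(3))
cr=cv2.resize(p[130:270,130:350],None,fx=3.6,fy=3.6,interpolation=2);cv2.imwrite('pics/tc.png',cv2.convertScaleAbs(cr[:,:,::-1],alpha=1.5))
"
```

```text
((319.3426208496094, 239.93118286132812), (8.588974952697754, 22.732152938842773), 23.629377365112305)
[[ 0.4668  0.0284  0.057 ]
 [ 0.5144  0.0059  0.057 ]
 [ 0.5059 -0.0122  0.057 ]
 [ 0.4584  0.0103  0.057 ]]
[np.float64(0.05272154306176173), np.float64(0.0200171469310352)]
mid [0.48637202 0.00808035 0.057     ] bar dir deg -25.280882936247973
(323, 228) [ 0.514 -0.001  0.052]
(292, 214) [0.549 0.071 0.052]
(170, 160) [0.687 0.362 0.052]
(205, 175) [0.648 0.278 0.052]
```

View pics/tc.png

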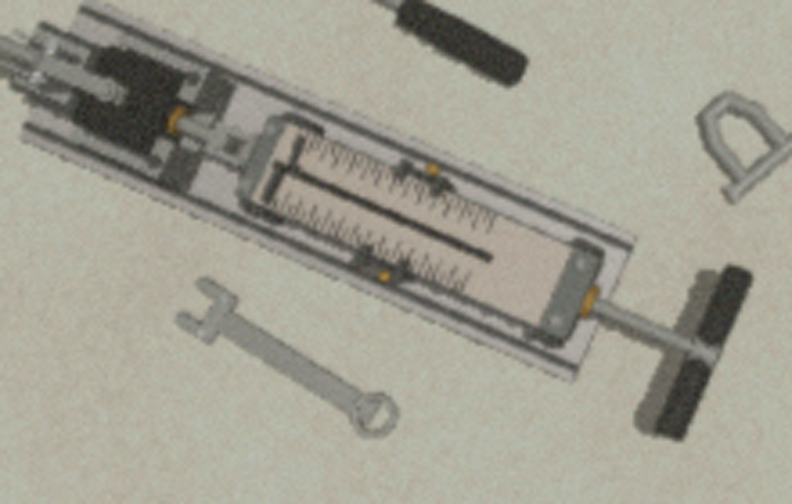

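The crop (offset 130,130, scale 3.6) shows bar ends near (737,272) and (672,433), and the slot from (283,170) to (492,258). The pointer is home at about (285,168). The clip's jaws are around (405,168)–(447,183) on one edge and (362,258)–(400,272) on the other. My plan is to straddle the rod just behind the bar and pull against its back.

```bash
cat >> h.py <<'E'
from scipy.spatial.transform import Rotation as R
def crop(u,v,z): return plane('top',130+u/3.6,130+v/3.6,z)
E
python3 -c "
from h import *
h1,h2=crop(735,274,.058),crop(674,430,.058);print('bar',h1,h2,np.linalg.norm(h1-h2));H=(h1+h2)/2
gf=crop(572,297,.06);s1,s2=crop(283,170,.066),crop(492,258,.066);pt=crop(285,168,.075)
n=lambda a:np.degrees(np.arctan2(a[1],a[0]))
print('H',H,'axis angles',n(s1-s2),n(pt-H),n(h2-h1)-90,'pt dist',np.linalg.norm((pt-H)[:2]))
a=np.radians(n(pt-H));X=np.array([np.cos(a),np.sin(a),0]);Y=np.array([-X[1],X[0],0])
for q in [(405,168),(447,183),(362,258),(400,272),(298,140),(270,200)]:
  P=crop(*q,.074)-H;print(q,(P@X).round(4),(P@Y).round(4))
s=readout.observe();Rm=R.from_rotvec(s['ee_rot']).as_matrix();print(Rm.round(3))
yt=n(Rm[:,1]);print('tool y',yt,'want',n(Y),'turn',(n(Y)-yt+90)%180-90)
T=H+X*.035;print('target',T,'shift',(T-s['position'])[:2]/.75,'X',X)
"
```

```text
bar [ 0.56408124 -0.02877952  0.058     ] [0.46453042 0.01359184 0.058     ] 0.10819286712206796
H [ 0.51430583 -0.00759384  0.058     ] axis angles 65.6219385443829 64.82808749607203 66.94416562974112 pt dist 0.29612755703160065
(405, 168) 0.2247 -0.0311
(447, 183) 0.1956 -0.033
(362, 258) 0.2259 0.0331
(400, 272) 0.1996 0.0315
(298, 140) 0.2964 -0.02
(270, 200) 0.2966 0.0228
[[ 0.957  0.29  -0.001]
 [ 0.29  -0.957  0.001]
 [-0.    -0.001 -1.   ]]
tool y -73.170471913851 want 154.82808749607204 turn 47.99855940992302
target [0.52919258 0.02408241 0.058     ] shift [0.46452347 0.82918328] X [0.42533568 0.90503567 0.        ]
```

move_arm(
  series=[
    [0.155,0.276,0,0,0,0.4],
    [0.155,0.276,0,0,0,0.4],
    [0.155,0.276,0,0,0,0.4],
    [0.155,0.276,0,0,0,0.4],
    [0.155,0.276,0,0,0,0.4],
  ],
  claw=1,
)

```text
clock: 0.6
position: [0.2984, -0.3881, 0.2266]
ee_rot: [-2.942, -1.099, -0.001]
force: [0.6, -0.4, -0.2]
width: 0.998
gripper_force: 0.0
```

move_arm(
  series=[
    [0.155,0.276,0,0,0,0.4],
    [0.155,0.276,0,0,0,0.4],
    [0.155,0.276,0,0,0,0.4],
    [0.155,0.276,0,0,0,0.4],
    [0.155,0.276,0,0,0,0.4],
  ],
)

```text
clock: 1.1
position: [0.4144, -0.1812, 0.2268]
ee_rot: [-2.65, -1.687, -0.001]
force: [0.8, -0.2, -0.2]
width: 0.999
gripper_force: 0.0
```

move_arm(
  series=[
    [0.155,0.276,0,0,0,0],
    [0.155,0.276,0,0,0,0],
    [0.155,0.276,0,0,0,0],
    [0.155,0.276,0,0,0,0],
    [0.155,0.276,0,0,0,0],
  ],
)

```text
clock: 1.6
position: [0.5305, 0.026, 0.2266]
ee_rot: [-2.65, -1.686, -0.001]
force: [0.1, -0.6, 0.4]
width: 1.002
gripper_force: 0.0
```

```bash
python3 -c "
from h import *
s=readout.observe();print(s['clock'],s['position'],s['joints'].round(2));print(R.from_rotvec(s['ee_rot']).as_matrix().round(3))
save('wrist','w0');s=readout.observe();print(s['position'])"
```

```text
1.6 [0.53052235 0.02601732 0.22661532] [ 0.24  0.33 -0.5   1.77  0.18  1.08 -0.76]
[[ 0.424  0.906  0.   ]
 [ 0.906 -0.424  0.001]
 [ 0.001 -0.    -1.   ]]
[0.5325318  0.03196448 0.22686372]
```

View pics/w0.png

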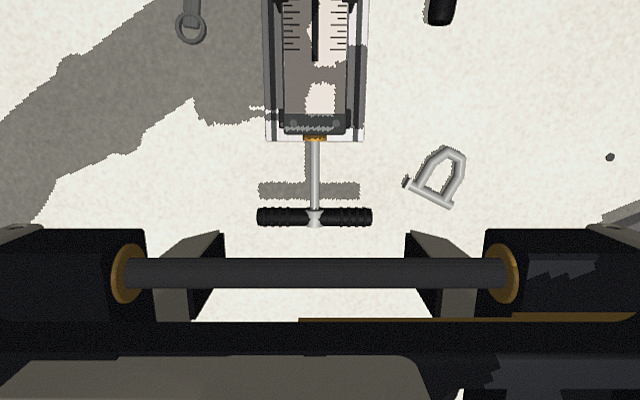

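The wrist view shows the bar mid/hub at (314,217), the rod vertical along column 314, the bush at (315,137), and the axis well aligned. The picture was taken while the arm was settling, so I repeat the measurement at rest.

```bash
cat >> h.py <<'E'
def wray(s,u,v,z):
    c=calibration('wrist');M=c['mount'];Rm=R.from_rotvec(s['ee_rot']).as_matrix()
    r=Rm@M[:3,:3]@np.array([(u-c['cx'])/c['fx'],(v-c['cy'])/c['fy'],1]);o=s['position']+Rm@M[:3,3]
    return o+r*(z-o[2])/r[2]
E
python3 -c "
from h import *
get_image('top');get_image('top')
s=readout.observe();p,d=save('wrist','w1');print(s['position'],s['dq'].round(3))
m=np.zeros((400,640),np.uint8);m[200:228,240:390]=(p.max(2)<70)[200:228,240:390]
x,y,w,h=cv2.boundingRect(cv2.findNonZero(m));print(x,y,w,h)
c=calibration('wrist');print(c['mount'].round(3),c['fx'])
L=wray(s,x,y+h/2,.052);Rr=wray(s,x+w,y+h/2,.052);H=(L+Rr)/2;print('len',np.linalg.norm(L-Rr),'H',H,'ang',np.degrees(np.arctan2(*(L-Rr)[1::-1]))-90)
a=np.radians(65);X=np.array([np.cos(a),np.sin(a),0]);Y=np.array([-X[1],X[0],0])
print('tcp in stand', (s['position']-H)@X,(s['position']-H)@Y)
g=p.max(2)
for v in (150,170,190):
  r=g[v,285:345].astype(int);print(v,r)
"
```

```text
[0.53006631 0.02569627 0.22629174] [ 0.049 -0.021  0.045  0.033  0.008  0.007  0.026]
257 207 116 19
[[ 0.002 -0.969 -0.249  0.066]
 [ 1.     0.002  0.001 -0.001]
 [-0.001 -0.249  0.969 -0.157]
 [ 0.     0.     0.     1.   ]] 330.3175683004193
len 0.12163110051008946 H [ 0.51528089 -0.00730535  0.052     ] ang 65.24435182080558
tcp in stand 0.03615821171574671 0.0005469450272617884
150 [236 236 234 232 231 232 232 235 236 236 234 235 235 235 237 235 233 235
 239 239 104 118 120 128 123  99 135 165 175 184 218 192 172 156 131 169
 247 237 233 235 235 235 236 236 235 232 234 234 235 229 227 230 235 234
 235 233 235 234 234 232]
170 [233 234 233 231 229 230 230 230 230 226 226 228 230 232 236 235 235 236
 238 238 103 124 124 129 119  91 135 165 177 194 221 187 168 153 133 203
 237 235 235 235 236 235 234 229 227 226 230 233 235 234 233 236 235 234
 233 235 235 237 234 236]
190 [122 125 121 130 127 131 132 130 128 125 126 132 137 137 138 135 133 125
 126 127 126 123 121 126 123  93 135 167 178 200 224 187 168 154 123 122
 125 121 123 124 121 120 115 123 125 127 133 134 134 133 129 126 126 118
 119 120 123 125 124 127]
```

move_arm(
  series=[
    [0,0,-0.06,0,0,0],
    [0,0,-0.12,0,0,0],
    [0,0,-0.18,0,0,0],
    [0,0,-0.22,0,0,0],
    [0,0,-0.22,0,0,0],
  ],
)

```text
clock: 2.3
position: [0.5261, 0.0202, 0.0582]
ee_rot: [-2.652, -1.68, 0.012]
force: [-0.5, -0.4, 0.1]
width: 1.0
gripper_force: 0.0
```

move_arm(
  series=[
    [0,0,-0.02,0,0,0],
    [0,0,-0.035,0,0,0],
    [0,0,-0.035,0,0,0],
    [0,0,-0.035,0,0,0],
    [0,0,-0.035,0,0,0],
  ],
)

```text
clock: 2.8
position: [0.5303, 0.0226, 0.0365]
ee_rot: [2.652, 1.683, 0.002]
force: [0.1, 0.6, -0.3]
width: 0.997
gripper_force: 0.0
```

move_arm(
  series=[
    [0,0,0,0,0,0],
    [0,0,0,0,0,0],
    [0,0,0,0,0,0],
    [0,0,0,0,0,0],
    [0,0,0,0,0,0],
  ],
  claw=-0.5,
  squeeze=20,
)

```text
clock: 3.3
position: [0.5297, 0.0228, 0.0355]
ee_rot: [2.652, 1.684, -0.0]
force: [-0.2, 0.1, -0.1]
width: 0.615
gripper_force: 0.0
```

```bash
python3 -c "
from h import *
s=readout.observe();p,d=save('wrist','w2');print(s['clock'],s['position'],s['width'],s['force'])
save('top','t2')
q=np.load('pics/t2.npz')['p'][130:270,130:350]
a=cv2.resize(q,(528,336),interpolation=2); b=cv2.resize(p,(400,250))
o=np.zeros((590,530,3),np.uint8);o[:336,:528]=a;o[338:588,:400]=b
cv2.imwrite('pics/c2.png',cv2.convertScaleAbs(o[:,:,::-1],alpha=1.4))
"
```

```text
3.3 [0.52970835 0.02276796 0.03549506] 0.6149263760867182 [-0.23764979  0.13914975 -0.11904528]
```

View pics/c2.png

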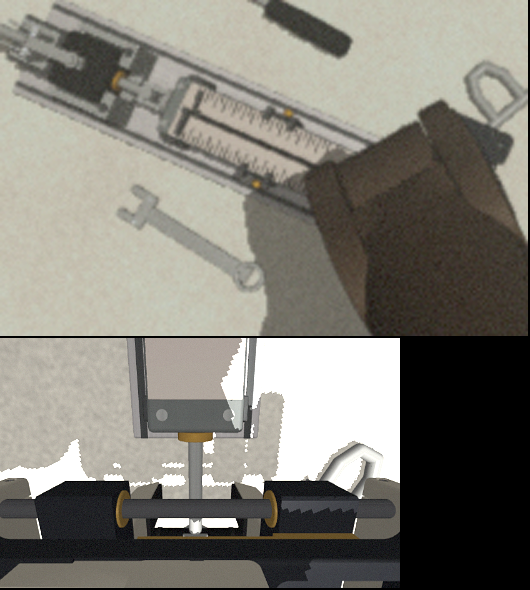

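The dial, clip and pointer stay visible from the top, and the fingers straddle the rod. Next I close part-way, move up behind the bar and grip.

move_arm(
  series=[
    [0,0,0,0,0,0],
    [0,0,0,0,0,0],
    [0,0,0,0,0,0],
    [-0.004,-0.008,0,0,0,0],
    [-0.007,-0.015,0,0,0,0],
  ],
)

```text
clock: 3.9
position: [0.5242, 0.0111, 0.0354]
ee_rot: [-2.652, -1.684, 0.0]
force: [0.1, 1.4, -0.1]
width: 0.252
gripper_force: 0.8
```

move_arm(
  series=[
    [0,0,0,0,0,0],
    [0,0,0,0,0,0],
    [0,0,0,0,0,0],
    [0,0,0,0,0,0],
    [0,0,0,0,0,0],
  ],
  claw=-1,
  squeeze=25,
)

```text
clock: 4.4
position: [0.5238, 0.0121, 0.0355]
ee_rot: [-2.651, -1.684, 0.001]
force: [-4.7, 3.4, 4.4]
width: 0.098
gripper_force: 25.1
```

move_arm(
  series=[
    [-0.004,-0.008,0,0,0,0],
    [-0.007,-0.016,0,0,0,0],
    [-0.011,-0.024,0,0,0,0],
    [-0.011,-0.024,0,0,0,0],
    [-0.011,-0.024,0,0,0,0],
  ],
)

```text
clock: 4.9
position: [0.5157, -0.0053, 0.0355]
ee_rot: [-2.65, -1.684, -0.0]
force: [-4.1, 5.4, 3.9]
width: 0.097
gripper_force: 25.3
```

move_arm(
  series=[
    [-0.004,-0.01,0,0,0,0],
    [-0.009,-0.019,0,0,0,0],
    [-0.014,-0.029,0,0,0,0],
    [-0.018,-0.039,0,0,0,0],
    [-0.0225,-0.0485,0,0,0,0],
  ],
)

```text
clock: 5.4
position: [0.4994, -0.0399, 0.0355]
ee_rot: [-2.648, -1.686, -0.004]
force: [-2.5, 13.8, -0.4]
width: 0.1
gripper_force: 26.3
```

move_arm(
  series=[
    [0,0,0,0,0,0],
    [0,0,0,0,0,0],
  ],
)

```text
clock: 5.6
position: [0.4993, -0.04, 0.0355]
ee_rot: [-2.648, -1.686, -0.003]
force: [-3.1, 12.0, 0.5]
width: 0.097
gripper_force: 26.0
```

```bash
python3 -c "
from h import *
s=readout.observe();p,d=save('top','t3');print(s['clock'],s['position'],s['width'],s['force'])
save('side','s3')
cv2.imwrite('pics/c3.png',cv2.convertScaleAbs(cv2.resize(p[165:225,190:290],None,fx=8,fy=8,interpolation=2)[:,:,::-1],alpha=1.5))
"
```

```text
5.6 [ 0.49928587 -0.04001532  0.03549878] 0.09736832808206715 [-3.11693319 12.04932794  0.50434431]
```

View pics/c3.png

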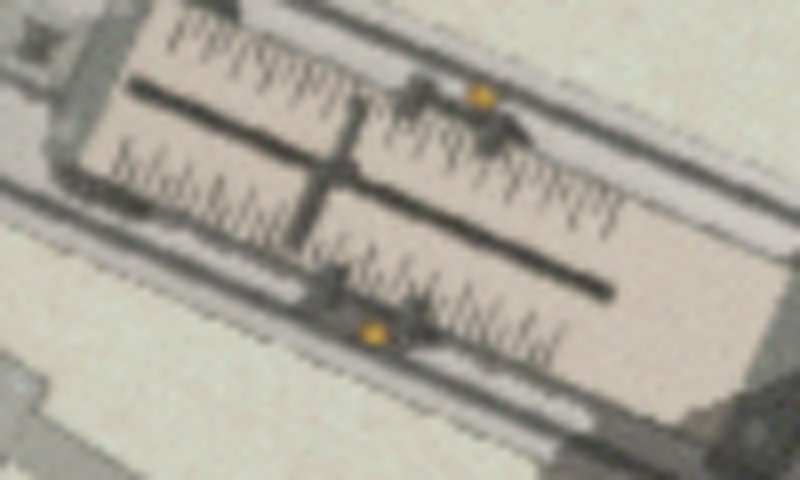

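The crop (offset 190,165, scale 8) shows the pointer blade from (358,105) to (297,242), crossing the slot at (332,172). The jaws are at (415,95) and (493,132) on one side, and (330,285) and (420,315) on the other.

```bash
cat >> h.py <<'E'
H=np.array([.5153,-.0073,.052]);a=np.radians(65.1);X=np.array([np.cos(a),np.sin(a),0]);Y=np.array([-X[1],X[0],0])
def c8(u,v,z=.075): P=plane('top',190+u/8,165+v/8,z)-H; return np.array([P@X,P@Y]).round(4)
E
python3 -c "
from h import *
for q in [(358,105),(332,172),(297,242),(415,95),(493,132),(330,285),(420,315)]:print(q,c8(*q))
"
```

```text
(358, 105) [ 0.2388 -0.0211]
(332, 172) [ 2.377e-01 -2.000e-04]
(297, 242) [0.2387 0.0224]
(415, 95) [ 0.2247 -0.0303]
(493, 132) [ 0.1993 -0.0294]
(330, 285) [0.2247 0.03  ]
(420, 315) [0.197  0.0276]
```

move_arm(
  series=[
    [-0.003,-0.007,0,0,0,0],
    [-0.006,-0.014,0,0,0,0],
    [-0.009,-0.021,0,0,0,0],
    [-0.012,-0.027,0,0,0,0],
    [-0.0145,-0.0315,0,0,0,0],
  ],
)

```text
clock: 6.2
position: [0.4888, -0.0623, 0.0355]
ee_rot: [-2.646, -1.687, -0.005]
force: [-0.7, 17.0, 0.1]
width: 0.099
gripper_force: 26.7
```

move_arm(
  series=[
    [0,0,0,0,0,0],
    [0,0,0,0,0,0],
  ],
)

```text
clock: 6.4
position: [0.4888, -0.0624, 0.0355]
ee_rot: [-2.647, -1.687, -0.005]
force: [-1.3, 15.5, 0.5]
width: 0.101
gripper_force: 26.5
```

```bash
python3 -c "
from h import *
s=readout.observe();p,d=save('top','t4');print(s['clock'],s['position'],s['width'],s['force'])
cv2.imwrite('pics/c4.png',cv2.convertScaleAbs(cv2.resize(p[165:225,190:290],None,fx=8,fy=8,interpolation=2)[:,:,::-1],alpha=1.5))
"
```

```text
6.4 [ 0.48875686 -0.06240937  0.03551389] 0.100564415809651 [-1.31533652 15.53331959  0.48881646]
```

View pics/c4.png

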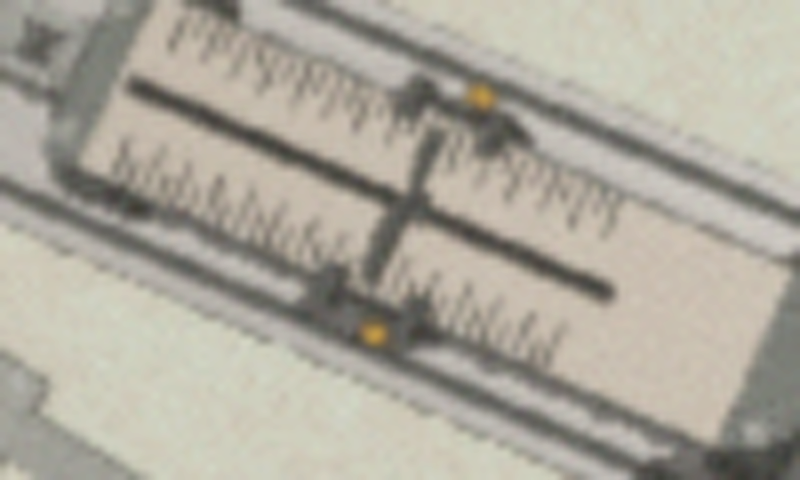

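The pointer crosses the slot at (407,203), between the jaws and about 2 mm short of mid. I hold it there for 1.5 s, then ease back.

move_arm(
  series=[
    [0,0,0,0,0,0],
    [0,0,0,0,0,0],
    [0,0,0,0,0,0],
    [0,0,0,0,0,0],
    [0,0,0,0,0,0],
  ],
)

```text
clock: 6.95
position: [0.4888, -0.0622, 0.0355]
ee_rot: [-2.646, -1.687, -0.005]
force: [-1.0, 15.9, 1.4]
width: 0.098
gripper_force: 26.5
```

move_arm(
  series=[
    [0,0,0,0,0,0],
    [0,0,0,0,0,0],
    [0,0,0,0,0,0],
    [0,0,0,0,0,0],
    [0,0,0,0,0,0],
  ],
)

```text
clock: 7.45
position: [0.4888, -0.0623, 0.0355]
ee_rot: [-2.646, -1.687, -0.005]
force: [-1.4, 14.7, 1.2]
width: 0.098
gripper_force: 26.5
```

move_arm(
  series=[
    [0,0,0,0,0,0],
    [0,0,0,0,0,0],
    [0,0,0,0,0,0],
    [0,0,0,0,0,0],
    [0,0,0,0,0,0],
  ],
)

```text
clock: 7.95
position: [0.4888, -0.0622, 0.0355]
ee_rot: [-2.646, -1.687, -0.005]
force: [-2.1, 16.0, 0.1]
width: 0.096
gripper_force: 26.5
```

move_arm(
  series=[
    [0.005,0.01,0,0,0,0],
    [0.01,0.02,0,0,0,0],
    [0.014,0.03,0,0,0,0],
    [0.019,0.04,0,0,0,0],
    [0.023,0.05,0,0,0,0],
  ],
)

```text
clock: 8.45
position: [0.5059, -0.026, 0.0355]
ee_rot: [-2.648, -1.686, -0.003]
force: [-1.2, 7.4, 0.4]
width: 0.097
gripper_force: 25.7
```

move_arm(
  series=[
    [0.005,0.01,0,0,0,0],
    [0.01,0.02,0,0,0,0],
    [0.014,0.03,0,0,0,0],
    [0.019,0.04,0,0,0,0],
    [0.021,0.046,0,0,0,0],
  ],
)

```text
clock: 8.95
position: [0.5215, 0.0071, 0.0355]
ee_rot: [-2.65, -1.686, -0.001]
force: [-2.2, 3.2, 2.3]
width: 0.096
gripper_force: 25.3
```

move_arm(
  series=[
    [0,0,0,0,0,0],
    [0,0,0,0,0,0],
    [0,0,0,0,0,0],
  ],
)

```text
clock: 9.25
position: [0.521, 0.0062, 0.0355]
ee_rot: [-2.651, -1.685, 0.0]
force: [-3.7, 4.2, 3.7]
width: 0.098
gripper_force: 25.2
```

move_arm(
  series=[
    [0.001,0.003,0,0,0,0],
    [0.002,0.005,0,0,0,0],
    [0.003,0.0075,0,0,0,0],
    [0.0045,0.01,0,0,0,0],
    [0.0045,0.01,0,0,0,0],
  ],
)

```text
clock: 9.75
position: [0.5243, 0.0131, 0.0355]
ee_rot: [-2.652, -1.684, 0.002]
force: [-5.2, 2.2, 5.4]
width: 0.101
gripper_force: 25.3
```

move_arm(
  series=[
    [0.0005,0.001,0,0,0,0],
    [0.001,0.002,0,0,0,0],
    [0.001,0.002,0,0,0,0],
  ],
)

```text
clock: 10.05
position: [0.5244, 0.0132, 0.0354]
ee_rot: [2.652, 1.683, -0.005]
force: [-7.1, -1.4, 8.7]
width: 0.098
gripper_force: 25.0
```

The force along the axis is now against the home stop, so the handle is home. Next: open, step clear of the hub, open wide and rise.

move_arm(
  series=[
    [0,0,0,0,0,0],
    [0,0,0,0,0,0],
    [0,0,0,0,0,0],
    [0.004,0.009,0,0,0,0],
    [0.007,0.015,0,0,0,0],
  ],
  claw=0.3,
)

```text
clock: 10.55
position: [0.5315, 0.0265, 0.0356]
ee_rot: [2.652, 1.684, 0.001]
force: [-0.1, 0.0, -0.3]
width: 0.486
gripper_force: 0.0
```

move_arm(
  series=[
    [0,0,0,0,0,0],
    [0,0,0,0,0,0],
    [0,0,0.03,0,0,0],
    [0,0,0.08,0,0,0],
    [0,0,0.13,0,0,0],
  ],
)

```text
clock: 11.05
position: [0.5301, 0.0256, 0.1336]
ee_rot: [-2.651, -1.684, 0.002]
force: [1.2, -0.0, -0.2]
width: 0.652
gripper_force: 0.0
```

move_arm(
  series=[
    [-0.02,-0.04,0.05,0,0,0],
    [-0.05,-0.1,0.1,0,0,0],
    [-0.08,-0.15,0.1,0,0,0],
    [-0.1,-0.22,0.1,0,0,0],
    [-0.1,-0.22,0.1,0,0,0],
  ],
)

```text
clock: 11.55
position: [0.4533, -0.1456, 0.2082]
ee_rot: [2.657, 1.672, -0.004]
force: [-0.8, 0.0, -1.2]
width: 0.651
gripper_force: 0.0
```

```bash
python3 -c "
from h import *
get_image('top');p,d=save('top','t5');s=readout.observe();print(s['clock'],s['position'],s['width'],s['force'])
cv2.imwrite('pics/c5.png',cv2.convertScaleAbs(cv2.resize(p[160:260,185:345],None,fx=5,fy=5,interpolation=2)[:,:,::-1],alpha=1.5))
"
```

```text
11.65 [ 0.4549396  -0.14150313  0.20797   ] 0.6481345895799241 [ 0.73441659  0.28421431 -0.40431388]
```

View pics/c5.png

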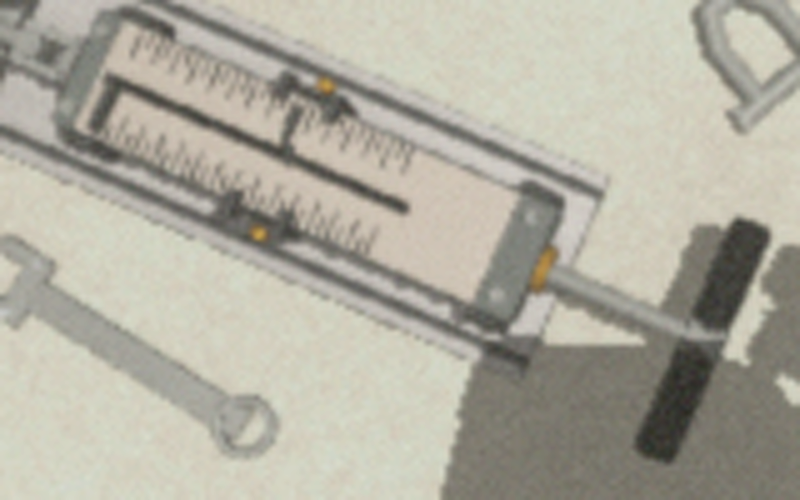

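The drag pointer stands at (290,130) between the jaws (285,85)/(340,105). The pointer is home at (103,105), the handle is home, and the arm is clear.

```bash
python3 -c "
from cell import ticket;print(ticket.sign_off())"
```

```text
the job is handed in; nothing more can be done
None
```

The proof pull is done and handed in: the pointer was held between the jaws for over 1.5 s, the handle was eased fully home and released, and the drag pointer was left standing between the jaws; the hand-in call returned no verdict.

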